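# Slide the tall bottle into its guard

## Robot

A 6-joint arm with a two-finger parallel gripper is mounted at the origin on a cart in front of the work surface, level with it; the furniture and walls round the work are solid. World frame = base frame: x ahead of the robot, y to its left, z up, the work surface at z = 0. Lengths are in m, angles in rad, forces in N, time in s.
With the tool pointing down it reaches from about 0.325 to 0.9 m from the base axis. Payload 6.1 kg.
Tool frame: the origin (TCP) lies midway between the tips of the shut fingers; the grasp point (between the pads) lies 19 mm behind it; x points along the fingers, y is the direction in which the jaws open and shut, and the axes are right-handed (so a half turn about x gives the same grasp; the last joint's range is limited). The gripper opens to 85 mm and grips with 20 to 120 N. Pads are 22 mm wide; open, the fingers measure 114 mm over their backs; the gripper's body (76 mm by 85 mm) begins 54 mm behind the grasp point. The pads swing forward as they close: fully open they stand 13 mm farther back than shut.
Start: joints at [1.208, 0.22, 1.526, -0, 1.395, -0.126], TCP at [0.147, 0.608, 0.231] pointing down, gripper open.
Joint ranges: [-2.98, 2.98], [-0.91, 2.08], [0.09, 2.57], [-1.24, 4.39], [0.2, 2.65], [-2.68, 2.68]. Speed limits (rad/s): [2.57, 2.57, 3.01, 3.14, 3.14, 3.14].

## Interface

Orientations are given as [roll, pitch, yaw] about the fixed x, y, z axes, in that order (R = Rz(yaw) Ry(pitch) Rx(roll)).
In Python, from plant import movep, move_l, set_joints, gripper_to, hold, inverse_kinematics, observe, get_image, get_calibration, Unreachable, job_done gives the robot as it stands. Calls block until the motion is done:
- movep(position, orientation): joint-space move of the TCP to a pose.
- move_l(position, feed=0.15, rotation=None, max_force=None): straight line of the TCP; rotation=None keeps the orientation; feed is the mean speed in m/s. With max_force (N) it stops when the force on the tool has changed by that much, and returns True; else False.
- set_joints(angles): joint-space move.
- gripper_to(opening, f_grip=None): finger opening in m; f_grip is the grip in N (None keeps the last); returns when the fingers have stopped.
- hold(seconds).
- inverse_kinematics(position, orientation): joint angles nearest the present ones, or None.
- observe(): the state.
- get_image(name): name is "scene" or "top"; returns (picture, depth): 400x640x3 uint8, red, green, blue; 400x640 float32, m along the optical axis (not along the pixel's ray), 0 where there is no reading.
- get_calibration(name): a dict with "intrinsics" (3x3 intrinsics, pixels), "world_from_camera" (4x4, takes a point from camera to world coordinates). Camera axes: x right, y down, z forward; pixel columns grow to the right and rows downward; lengths in m; the calibration is good to about 2 mm. A picture is of the moment at which its call begins. get_calibration takes no time and is no camera call.
A pose or a line that the arm cannot do raises Unreachable and nothing moves.
- job_done(): hands the job in, once; it reports no verdict.
The state is a dict: "time_s": time; "q": joint angles; "joint_velocities": joint speeds; "joint_torque": joint torques, N m; "eef_pos": TCP position; "tcp_rot": TCP orientation; "ft_force": force on the tool from outside, world axes, zero at the start; "torque": the same for the moment, N m; "opening": finger opening in m.
Only numpy, scipy, OpenCV 4.12 (cv2) and the standard library are available. Lean on these libraries where they do the work, as an engineer would, in place of code of your own. Each camera call takes 0.05 s, during which the arm holds its last target. There are 200 camera calls.

## Task

The tall blue-capped glass bottle standing out in front of the bottle guard has a loose cap and must not be lifted or taken by the cap. Push it low down, on the lower half of its body, so that it slides upright over the bench into the empty bay of the guard until it stands against or close to the back fence, then let go of it. Do not tip it, and leave the other tall bottle in its bay undisturbed.

Things in the scene. Friction and masses are not known exactly. Their poses are not given: they have to be found in the camera images.
- tall_bottle: the bottle to move: clear round glass laboratory bottle, blue screw cap, 93 mm in diameter, 228 mm tall, about 0.6 kg, straight-sided to about 130 mm; stands out on the bench 14 to 17 cm in front (robot's side) of the empty bay. Origin: centre of its underside, z up; yaw means nothing. Pushed below about 50 mm height it slides; pushed at 80 mm or higher it may topple
- empty_bay: empty bay (left or right) of the guard, marked by a flat grey disc 100 mm across (no obstacle). Origin: disc centre, on the bench; a bottle fully home has its centre here or up to 6 mm towards +x. x points level to the back fence, z up. Bay 130 mm wide in y; back fence's inner face at x = +52 mm; side walls end at x = -20 mm (divider nose -30, flared outer wall -47 mm)
- bottle_guard: fixed low stainless steel guard at the back of the bench, 40 mm high, about 300 mm wide: back fence, two 6 mm end walls with flared front ends, 20 mm centre divider; no floor, open towards the robot. Origin on the bench midway between the centres of its two bays, which lie at y = +75 and -75 mm; x points level to the back fence, z up
- other_bottle: lookalike bottle, 91 mm in diameter, 222 mm tall, already standing in the guard's other bay; leave it alone. Origin at the centre of its underside. A small amber bottle (48 mm in diameter, 108 mm tall) stands 13 to 16 cm in front of it
Mind the look-alikes: they are no part of the job. What is shaped like the tall_bottle but turquoise or yellow is not meant.

How it is judged:
At the end, for the whole second after the job is handed in: The tall bottle stands upright and at rest on the bench in the empty bay, between its walls, its side no more than about 20 mm from the back fence; the other tall bottle is within 20 mm of where it was (x of tall_bottle in the frame of empty_bay between -0.016 and 0.02 m and y of tall_bottle in the frame of empty_bay between -0.025 and 0.025 m and height (world z) of tall_bottle below 0.006 m and angle between tall_bottle's own z axis and vertical below 0.08 rad and linear speed of tall_bottle below 0.02 m/s and distance of other_bottle from where it was at the start of the episode below 0.02 m); the robot touches nothing.
It fails at once if the tall bottle tips by more than 15 degrees (angle between tall_bottle's own z axis and vertical above 0.26 rad).
It fails at once if the tall bottle is lifted more than 15 mm off the bench (height (world z) of tall_bottle above 0.015 m).
It fails at once if the fingers push or hold the tall bottle above its lower half (grasp point higher than 130 mm) (contact force between the fingers and tall_bottle above 1 N and height (world z) of the grasp point above 0.13 m).
It fails at once if the other tall bottle is shifted more than 20 mm or tipped (distance of other_bottle from where it was at the start of the episode above 0.02 m or angle between other_bottle's own z axis and vertical above 0.26 rad).
It also fails if it takes over 48 s, if anything falls off the work surface, if the arm or the gripper's body presses on something with over 40 N, if the wrist force passes 120 N, or if a joint passes its speed limit or range.

## Working session

There is one attempt and no reset: what is moved stays moved. The work goes in short steps, each a Python script; the robot and the scene stay as the last script left them, time stands still between calls to the robot, and variables do not carry over. Pictures are saved under pics/ and viewed, on a budget of 10 in all, crops included, one or two more only if the job needs it, and the job is handed in when it is done.

```bash
mkdir -p pics; ls
python3 - <<'E'
from plant import *
import cv2,numpy as np
for n in("scene","top"):
    p,d=get_image(n); np.savez(f"pics/{n}0.npz",p=p,d=d); cv2.imwrite(f"pics/{n}0.png",p[:,:,::-1])
    c=get_calibration(n); print(n,np.round(c["intrinsics"],1).tolist(),np.round(c["world_from_camera"],3).tolist())
s=observe();print(s["time_s"],s["tcp_rot"],s["opening"])
E
```

```text
pics
scene [[460.0, 0.0, 315.3], [0.0, 460.0, 196.0], [0.0, 0.0, 1.0]] [[-0.43, 0.749, -0.503, 0.978], [0.903, 0.347, -0.255, 0.23], [-0.017, -0.564, -0.826, 0.736], [0.0, 0.0, 0.0, 1.0]]
top [[444.2, 0.0, 314.5], [0.0, 444.2, 203.0], [0.0, 0.0, 1.0]] [[-0.409, -0.744, 0.529, 0.12], [-0.913, 0.333, -0.238, 0.235], [0.001, -0.58, -0.815, 0.742], [0.0, 0.0, 0.0, 1.0]]
0.1 [-1.71055969  1.56899105 -1.94734891] 0.0854808458975456
```

View pics/scene0.png

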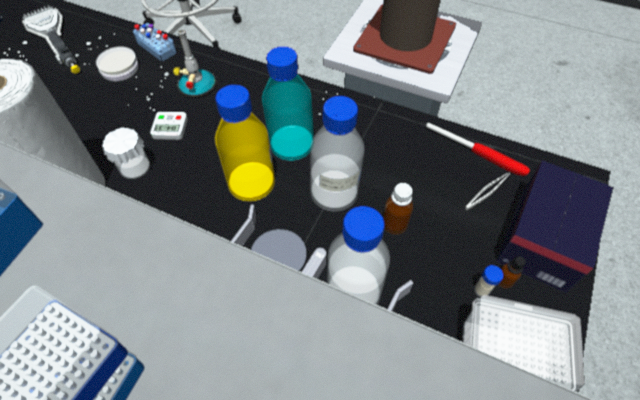

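View pics/top0.png

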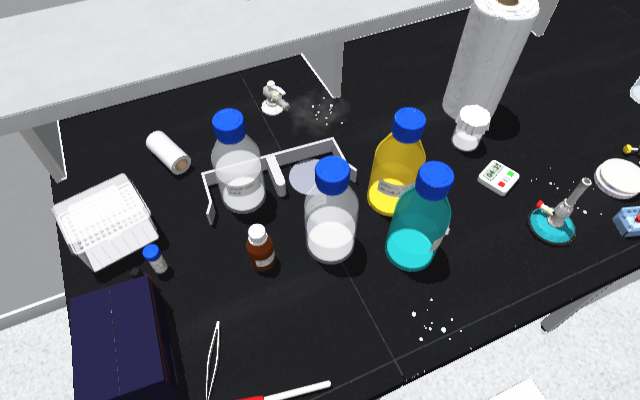

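Candidates (top image): the clear bottle in front, cap (332,175), is the target. The clear one in the guard, cap (229,126), is the other bottle. Yellow, cap (408,125), and turquoise, cap (435,180), are decoys. In the scene image the target's cap is at (340,115), and the disc is at (278,250), left of the divider. A shelf overhangs the back.

```bash
cat > h.py <<'E'
import numpy as np,cv2
from plant import get_calibration
def cloud(n,d):
    c=get_calibration(n);K=np.array(c["intrinsics"]);T=np.array(c["world_from_camera"])
    v,u=np.mgrid[:400,:640]
    P=np.stack([(u-K[0,2])/K[0,0]*d,(v-K[1,2])/K[1,1]*d,d],-1)
    return P@T[:3,:3].T+T[:3,3]
def ground(n,uv,z=0):
    c=get_calibration(n);K=np.array(c["intrinsics"]);T=np.array(c["world_from_camera"])
    r=np.c_[np.asarray(uv,float),np.ones(len(uv))]@np.linalg.inv(K).T@T[:3,:3].T
    return T[:3,3]+r*((z-T[2,3])/r[:,2])[:,None]
def caps(n,p,d):
    W=cloud(n,d);h=cv2.cvtColor(p,cv2.COLOR_RGB2HSV)
    m=cv2.inRange(h,(108,150,60),(125,255,255))
    k,l,s,c=cv2.connectedComponentsWithStats(m)
    for i in range(1,k):
        if s[i,4]<300: continue
        q=W[(l==i)&(d>0)];q=q[(q[:,2]>.12)&(q[:,2]<.3)]
        if len(q)<100: continue
        zt=np.percentile(q[:,2],97);t=q[q[:,2]>zt-.006]
        (cx,cy),r=cv2.minEnclosingCircle(t[:,:2].astype(np.float32))
        print(n,"cap px",c[i].round(),"ztop",zt.round(3),"xy",np.round([cx,cy],4),"mean",t.mean(0).round(4),"r",round(r,4))
E
python3 - <<'E'
from h import *
A=[]
for n in("scene","top"):
    f=np.load(f"pics/{n}0.npz");p,d=f["p"],f["d"];caps(n,p,d)
    W=cloud(n,d);h=cv2.cvtColor(p,cv2.COLOR_RGB2HSV)
    u,v=(278,250) if n=="scene" else (300,177)
    print("disc",p[v,u],h[v,u],W[v,u].round(3))
    # disc mask: similar colour near the seed and on the bench
    m=(np.abs(p.astype(int)-p[v,u]).max(-1)<22)&(np.abs(W[...,2])<.006)&(np.hypot(*(W[...,:2]-W[v,u,:2]).transpose(2,0,1))<.11)
    k,l=cv2.connectedComponents(m.astype(np.uint8));m=l==l[v,u]
    vv,uu=np.nonzero(m);G=ground(n,np.c_[uu,vv]);print(len(G),G.min(0).round(3),G.max(0).round(3),"circ",cv2.minEnclosingCircle(G[:,:2].astype(np.float32)))
    g=(W[...,2]>.03)&(W[...,2]<.046)&(h[...,1]<60)&(d>0)&(W[...,0]>.35)&(W[...,0]<.85)&(np.abs(W[...,1]-.2)<.35)
    np.save(f"pics/g_{n}.npy",W[g]);A.append(W[g])
    s=W[(W[...,2]>.25)&(d>0)];
    if n=="top":print("shelf", [np.percentile(s[:,2],q).round(3) for q in(5,50,95)])
    for uv in [(100,200),(250,320),(60,60),(200,90),(300,40)]:print(uv,W[uv[1],uv[0]].round(3))
# draw bird's eye, 1mm/px: u=(.9-y)... window x .3.. .9, y -.1...5
B=np.zeros((600,800,3),np.uint8)
for n,cidx in(("scene",0),("top",1)):
    f=np.load(f"pics/{n}0.npz");p,d=f["p"],f["d"];W=cloud(n,d)
    w=W[(d>0)&(W[...,2]<.3)];c=p[(d>0)&(W[...,2]<.3)][:,::-1]
    r=((.85-w[:,0])*1000).astype(int);q=((.65-w[:,1])*1000).astype(int)
    o=(r>=0)&(r<600)&(q>=0)&(q<800)
    B[r[o],q[o]]=c[o]
for a,col in zip(A,((0,0,255),(0,255,0))):
    r=((.85-a[:,0])*1000).astype(int);q=((.65-a[:,1])*1000).astype(int);o=(r>=0)&(r<600)&(q>=0)&(q<800)
    B[r[o],q[o]]=col
cv2.imwrite("pics/bev.png",B)
E
```

```text
scene cap px [282.  63.] ztop 0.229 xy [ 0.4319 -0.1019] mean [ 0.435  -0.1014  0.2273] r 0.0274
scene cap px [233. 102.] ztop 0.229 xy [ 0.55   -0.1279] mean [ 0.5523 -0.1267  0.2273] r 0.0276
scene cap px [340. 114.] ztop 0.229 xy [0.5034 0.0372] mean [0.5056 0.038  0.2274] r 0.0272
scene cap px [363. 228.] ztop 0.223 xy [0.6755 0.1463] mean [0.6776 0.147  0.2217] r 0.0274
disc [139 147 161] [109  35 161] [ 0.664 -0.007  0.002]
1396 [ 0.62  -0.054  0.   ] [0.684 0.045 0.   ] circ ((0.6709389686584473, -0.004246795084327459), 0.05098604038357735)
(100, 200) [ 0.804 -0.166  0.253]
(250, 320) [0.859 0.087 0.255]
(60, 60) [ 0.442 -0.715  0.021]
(200, 90) [ 0.388 -0.353  0.018]
(300, 40) [-0.824 -0.746 -0.8  ]
top cap px [408. 124.] ztop 0.228 xy [ 0.5469 -0.1291] mean [ 0.5451 -0.1277  0.2261] r 0.0274
top cap px [229. 125.] ztop 0.222 xy [0.673  0.1453] mean [0.6715 0.1459 0.2203] r 0.0269
top cap px [332. 175.] ztop 0.228 xy [0.5016 0.0348] mean [0.5001 0.0353 0.2263] r 0.0271
top cap px [434. 180.] ztop 0.228 xy [ 0.4291 -0.1033] mean [ 0.4275 -0.1018  0.2262] r 0.0275
disc [193 197 215] [115  26 215] [ 0.678  0.018 -0.002]
651 [ 0.631 -0.036  0.   ] [0.712 0.043 0.   ] circ ((0.6715904474258423, -0.0015707015991210938), 0.04765842482447624)
shelf [np.float64(0.251), np.float64(0.253), np.float64(0.264)]
(100, 200) [0.694 0.393 0.105]
(250, 320) [ 0.422  0.222 -0.003]
(60, 60) [0.9   0.374 0.253]
(200, 90) [ 1.037e+00  1.380e-01 -1.000e-03]
(300, 40) [ 0.786 -0.035  0.25 ]
```

View pics/bev.png

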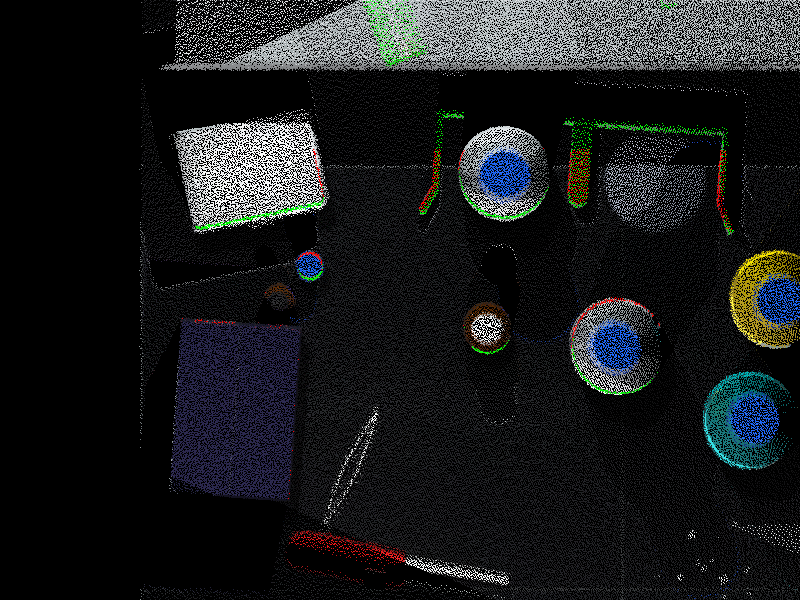

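Run:
```python
from h import *
from plant import *
a=np.load("pics/g_top.npy")
f=a[(a[:,0]>.70)&(a[:,0]<.74)&(a[:,1]>-.065)&(a[:,1]<.08)]
vx,vy,x0,y0=cv2.fitLine(f[:,:2].astype(np.float32),cv2.DIST_HUBER,0,.01,.01).ravel()
print("fence yaw",np.arctan(-vx/vy)*1,"pt",x0,y0,len(f))
s=observe();print(s["time_s"],np.round(s["ft_force"],1))
for pit in(.6,.75,.87,1.0):
  for yaw in(-.6,-.3,0,.3):
    for roll in(0,np.pi):
      r=[]
      for p in((.40,.06,.02),(.43,.05,.02),(.62,.01,.02),(.40,.06,.26)):
        q=inverse_kinematics(p,[roll,pit,yaw]); r.append(None if q is None else np.round(q,2).tolist())
      print(pit,yaw,round(roll,1),r if any(r) else "-")
```

```text
fence yaw -0.057237938 pt 0.7220543 0.017035296 372
0.1 [-0.7 -0.2  0.3]
0.6 -0.6 0 [None, None, None, [0.61, -0.66, 2.48, -1.02, 1.13, 0.01]]
0.6 -0.6 3.1 -
0.6 -0.3 0 [None, None, [0.04, 0.3, 2.3, 3.77, 0.48, 1.19], None]
0.6 -0.3 3.1 [None, None, [0.04, 0.3, 2.3, 3.77, 0.48, -1.95], None]
0.6 0 0 [None, None, [-0.2, 0.26, 2.36, 2.76, 0.46, 1.8], None]
0.6 0 3.1 [None, None, [-0.2, 0.26, 2.36, 2.76, 0.46, -1.35], None]
0.6 0.3 0 [None, None, [-0.42, 0.29, 2.31, 1.99, 0.64, 2.17], None]
0.6 0.3 3.1 [None, None, [-0.42, 0.29, 2.31, 1.99, 0.64, -0.97], None]
0.75 -0.6 0 [None, None, None, [0.5, -0.69, 2.43, -0.81, 1.12, -0.21]]
0.75 -0.6 3.1 -
0.75 -0.3 0 [None, None, [0.01, 0.23, 2.25, 4.18, 0.26, 0.76], None]
0.75 -0.3 3.1 [None, None, [0.01, 0.23, 2.25, 4.18, 0.26, -2.38], None]
0.75 0 0 [None, None, [-0.18, 0.19, 2.3, 2.44, 0.21, 2.13], None]
0.75 0 3.1 [None, None, [-0.18, 0.19, 2.3, 2.44, 0.21, -1.01], None]
0.75 0.3 0 [None, None, [-0.36, 0.22, 2.26, 1.66, 0.47, 2.56], None]
0.75 0.3 3.1 [None, None, [-0.36, 0.22, 2.26, 1.66, 0.47, -0.59], None]
0.87 -0.6 0 [[0.41, -0.12, 2.53,
[... 329 characters left out ...]
84, 0.61, -0.01], [0.25, -0.11, 2.46, -0.85, 0.57, -0.04], [0.07, 0.27, 2.04, -0.78, 0.5, -0.26], [0.31, -0.66, 2.31, -0.48, 1.16, -0.55]]
1.0 -0.6 3.1 [None, None, None, [0.31, -0.66, 2.31, -0.48, 1.16, 2.6]]
1.0 -0.3 0 [None, [0.09, -0.25, 2.56, -0.63, 0.36, -0.63], [-0.03, 0.2, 2.12, -0.51, 0.3, -0.86], [0.15, -0.84, 2.4, -0.27, 1.08, -1.06]]
1.0 -0.3 3.1 [None, [0.09, -0.25, 2.56, -0.63, 0.36, 2.51], [-0.03, 0.2, 2.12, -0.51, 0.3, 2.28], [0.15, -0.84, 2.4, -0.27, 1.08, 2.09]]
1.0 0 0 [None, None, [-0.16, 0.18, 2.16, 0.34, 0.26, -2.03], None]
1.0 0 3.1 [None, None, [-0.16, 0.18, 2.16, 0.34, 0.26, 1.11], None]
1.0 0.3 0 -
1.0 0.3 3.1 [None, None, [-0.27, 0.2, 2.13, 0.77, 0.43, 0.35], None]
```

Run:
```python
import numpy as np
from plant import *
c=np.array([.5025,.036]);g=np.array([.6685,-.004]);u=(g-c)/np.linalg.norm(g-c);print(u)
S=c-u*.073;E_=g-u*.050
for pit in(.87,.92,.96,1.0,1.05):
  for yaw in(-.3,-.35,-.4,-.45,-.5):
    r=[]
    for p in([*S,.24],[*S,.02],[*(S+E_)/2,.02],[*E_,.02]):
      q=inverse_kinematics(p,[0,pit,yaw]); r.append(None if q is None else np.round(q,2).tolist())
    if None not in r: print(pit,yaw,r)
```

```text
[ 0.97217426 -0.23425886]
0.92 -0.4 [[0.21, -0.72, 2.4, -0.44, 0.94, -0.8], [0.21, -0.19, 2.56, -1.05, 0.41, -0.05], [0.09, 0.03, 2.36, -1.09, 0.33, -0.11], [0.02, 0.22, 2.15, -0.99, 0.3, -0.27]]
0.92 -0.45 [[0.24, -0.69, 2.39, -0.49, 0.97, -0.7], [0.24, -0.16, 2.54, -1.07, 0.45, 0.03], [0.11, 0.05, 2.34, -1.09, 0.37, -0.04], [0.04, 0.23, 2.13, -1.01, 0.34, -0.19]]
0.92 -0.5 [[0.26, -0.65, 2.37, -0.53, 0.99, -0.61], [0.26, -0.13, 2.52, -1.07, 0.5, 0.09], [0.14, 0.07, 2.33, -1.09, 0.42, 0.02], [0.06, 0.24, 2.12, -1.02, 0.39, -0.12]]
0.96 -0.35 [[0.15, -0.73, 2.39, -0.35, 0.95, -0.94], [0.15, -0.22, 2.56, -0.86, 0.37, -0.32], [0.05, 0.01, 2.36, -0.86, 0.3, -0.4], [-0.01, 0.21, 2.14, -0.74, 0.29, -0.57]]
0.96 -0.4 [[0.18, -0.7, 2.38, -0.39, 0.97, -0.84], [0.18, -0.19, 2.54, -0.91, 0.41, -0.21], [0.07, 0.03, 2.34, -0.91, 0.34, -0.3], [0.01, 0.22, 2.13, -0.8, 0.32, -0.45]]
0.96 -0.45 [[0.21, -0.67, 2.36, -0.44, 0.99, -0.75], [0.21, -0.17, 2.52, -0.93, 0.46, -0.12], [0.1, 0.04, 2.33, -0.93, 0.38, -0.21], [0.03, 0.23, 2.11, -0.84, 0.36, -0.36]]
0.96 -0.5 [[0.24, -0.64, 2.35, -0.47, 1.01, -0
[... 1130 characters left out ...]
 0.36, -1.01]]
1.05 -0.35 [[0.11, -0.66, 2.33, -0.26, 1.02, -1.02], [0.11, -0.22, 2.51, -0.56, 0.43, -0.64], [0.02, 0.02, 2.3, -0.52, 0.37, -0.75], [-0.03, 0.21, 2.08, -0.44, 0.38, -0.88]]
1.05 -0.4 [[0.14, -0.64, 2.32, -0.3, 1.03, -0.93], [0.14, -0.2, 2.5, -0.62, 0.46, -0.53], [0.04, 0.03, 2.29, -0.58, 0.4, -0.64], [-0.01, 0.22, 2.07, -0.5, 0.4, -0.76]]
1.05 -0.45 [[0.16, -0.62, 2.31, -0.34, 1.04, -0.85], [0.16, -0.18, 2.48, -0.66, 0.49, -0.42], [0.06, 0.04, 2.28, -0.63, 0.43, -0.53], [0.0, 0.23, 2.06, -0.55, 0.43, -0.66]]
1.05 -0.5 [[0.18, -0.6, 2.3, -0.37, 1.05, -0.77], [0.18, -0.16, 2.47, -0.69, 0.52, -0.33], [0.08, 0.06, 2.27, -0.66, 0.46, -0.44], [0.02, 0.24, 2.05, -0.59, 0.46, -0.57]]
```

Run:
```python
import numpy as np,cv2
from plant import *
c=np.array([.5025,.036]);g=np.array([.6685,-.004]);u=(g-c)/np.linalg.norm(g-c);S=c-u*.075
o=[0,.96,-.4]
q=np.array(inverse_kinematics([*S,.24],o)); q1=q.copy();q1[0]=1.208
set_joints(q1); gripper_to(.04); set_joints(q)
s=observe();print(s["time_s"],s["eef_pos"],s["tcp_rot"],s["opening"])
print(move_l([*S,.10],feed=.1,max_force=12),observe()["eef_pos"],observe()["time_s"])
a=get_image("scene")[0];b=get_image("top")[0]
cv2.imwrite("pics/a1.png",np.vstack([a[0:300],b[80:380]])[:,:,::-1])
```

```text
3.1833 [0.42950725 0.05413722 0.23998482] [ 4.49076070e-04  9.60037342e-01 -3.98443953e-01] 0.040067401213114334
False [0.43011905 0.05369212 0.10074611] 4.7333
```

View pics/a1.png

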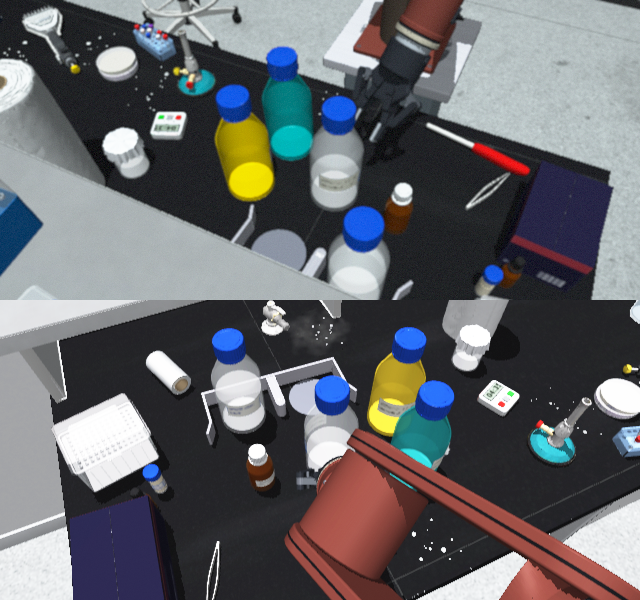

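The gripper (scene px (385,110)) is behind the target and clear of it. The turquoise bottle stands clear of the arm. Next I descend and make a first, partial push.

Run:
```python
from h import *
from plant import *
c=np.array([.5025,.036]);g=np.array([.6685,-.004]);u=(g-c)/np.linalg.norm(g-c);S=c-u*.075
print(move_l([*S,.022],feed=.06,max_force=10),observe()["eef_pos"],observe()["ft_force"].round(1))
print(move_l([*(S+u*.08),.022],feed=.05,max_force=15))
s=observe();print(s["time_s"],s["eef_pos"],s["ft_force"].round(1))
p,d=get_image("scene");caps("scene",p,d);cv2.imwrite("pics/a2.png",p[:,:,::-1])
```

```text
False [0.4298344  0.05365074 0.02227474] [-0.2 -0.1  0.1]
False
8.0333 [0.50714821 0.03479946 0.02192033] [-2.2 -0.8  0.1]
scene cap px [282.  63.] ztop 0.229 xy [ 0.4326 -0.1028] mean [ 0.4347 -0.1015  0.2273] r 0.0269
scene cap px [233. 102.] ztop 0.229 xy [ 0.5499 -0.1291] mean [ 0.5521 -0.1269  0.2274] r 0.0274
scene cap px [317. 132.] ztop 0.229 xy [0.5522 0.0189] mean [0.554  0.0203 0.2274] r 0.0273
scene cap px [363. 228.] ztop 0.224 xy [0.6758 0.1465] mean [0.6778 0.147  0.2217] r 0.0272
```

View pics/a2.png

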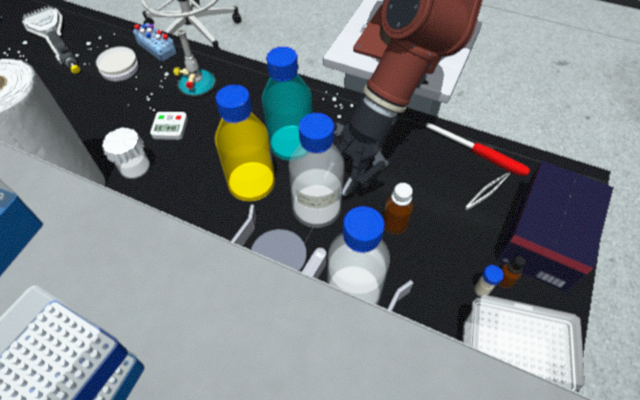

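The bottle is upright at (317,170) and sliding well. It has drifted a little towards -y. I'll aim the rest of the push at the bay centre and check partway.

Run:
```python
from h import *
from plant import *
print(move_l([.588,.0194,.022],feed=.05,max_force=15))
s=observe();print(s["time_s"],s["eef_pos"],s["ft_force"].round(1))
for n in("scene","top"):
    p,d=get_image(n);caps(n,p,d);cv2.imwrite(f"pics/a3{n}.png",p[:,:,::-1])
```

```text
False
9.875 [0.58790636 0.01945588 0.02199783] [-1.9  0.6  0.4]
scene cap px [282.  63.] ztop 0.229 xy [ 0.4321 -0.1026] mean [ 0.4348 -0.1014  0.2274] r 0.0267
scene cap px [233. 102.] ztop 0.229 xy [ 0.5498 -0.1277] mean [ 0.5523 -0.1268  0.2274] r 0.0275
scene cap px [283. 167.] ztop 0.229 xy [0.634  0.0041] mean [0.6351 0.0051 0.2275] r 0.0266
scene cap px [363. 228.] ztop 0.224 xy [0.6762 0.1459] mean [0.6777 0.147  0.2217] r 0.0274
top cap px [316. 115.] ztop 0.228 xy [0.6304 0.003 ] mean [0.6281 0.0038 0.2261] r 0.0276
top cap px [408. 124.] ztop 0.228 xy [ 0.5467 -0.1299] mean [ 0.5453 -0.1278  0.2261] r 0.0276
top cap px [229. 125.] ztop 0.222 xy [0.6726 0.1444] mean [0.6713 0.1462 0.2204] r 0.0277
```

View pics/a3scene.png

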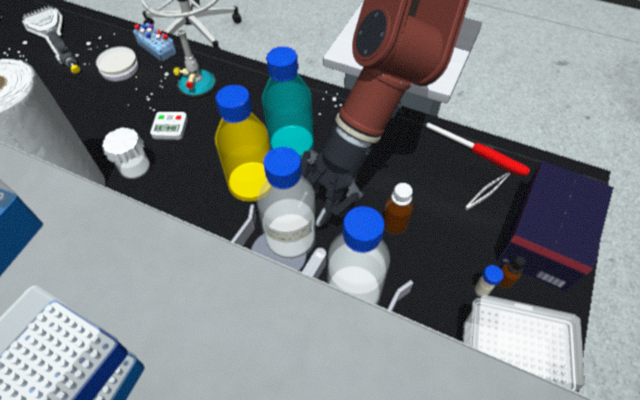

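Upright at (288,205), entering the bay on line. Now the last 35 mm, slower, followed by release and checking.

Run:
```python
from h import *
from plant import *
print(move_l([.6235,.012,.022],feed=.035,max_force=10))
s=observe();print(s["time_s"],s["eef_pos"],s["ft_force"].round(1))
hold(.2)
print(move_l([.56,.037,.024],feed=.05,max_force=15))
print(move_l([.47,.06,.05],feed=.1,max_force=15))
s=observe();print(s["time_s"],s["eef_pos"],s["ft_force"].round(1))
P=[]
for n in("scene","top"):
    p,d=get_image(n);caps(n,p,d);P.append(p[60:360,100:500])
cv2.imwrite("pics/a4.png",cv2.resize(np.hstack(P),None,fx=1,fy=1)[:,:,::-1])
```

```text
False
11.1583 [0.62354235 0.01203887 0.02202956] [-0.9  0.  -0. ]
False
False
13.9917 [0.47041278 0.0599956  0.05019088] [-0.2 -0.8  0.4]
scene cap px [282.  63.] ztop 0.229 xy [ 0.4334 -0.1038] mean [ 0.4347 -0.1012  0.2273] r 0.0277
scene cap px [233. 102.] ztop 0.229 xy [ 0.5497 -0.1286] mean [ 0.5522 -0.1268  0.2274] r 0.0273
scene cap px [268. 183.] ztop 0.229 xy [ 0.6679 -0.0024] mean [ 0.6689 -0.001   0.2275] r 0.027
scene cap px [363. 228.] ztop 0.224 xy [0.676  0.1464] mean [0.6777 0.1469 0.2218] r 0.0269
top cap px [311. 102.] ztop 0.228 xy [ 0.6634 -0.0022] mean [ 0.6619 -0.002   0.2259] r 0.0275
top cap px [408. 124.] ztop 0.228 xy [ 0.5471 -0.1295] mean [ 0.545  -0.1276  0.226 ] r 0.0278
top cap px [229. 125.] ztop 0.222 xy [0.6741 0.1446] mean [0.6712 0.1459 0.2204] r 0.0278
top cap px [434. 180.] ztop 0.228 xy [ 0.4291 -0.1031] mean [ 0.4274 -0.1018  0.2262] r 0.0272
```

View pics/a4.png

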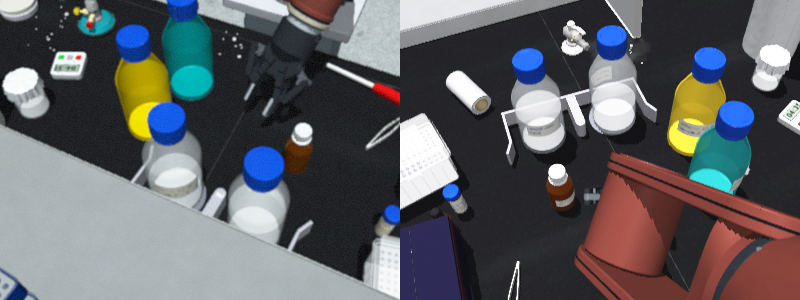

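The bottle is upright in the bay (right image, (612,110)) and the gripper is clear. Relative to the bay it sits at about (-3, +2) mm, well inside tolerance, so I'm handing in.

```bash
python3 -c "
from plant import *
hold(.5);job_done();print(observe()['time_s'])"
```

```text
the job is handed in; nothing more can be done
the job is handed in; nothing more can be done
```

The clear blue-capped bottle is standing upright in the empty bay, and the job is handed in. The hand-in reported no verdict. The clock read 14.0 s of the 48 s allowed at my last check, just before the final 0.5 s hold.

I pushed it low, with the fingertips at about 3 cm height and opened 40 mm to cradle it. The tool was tilted down and forward, because with it straight down the gripper's body would have met the bottle. I checked the bottle's position twice on the way and corrected a slight sideways drift.

**Final checks (both cameras):**
- **Target bottle:** its centre is at about (0.666, -0.002) m, which is roughly -3 mm in x and +2 mm in y from the bay centre. Its cap top is still at bottle height, so it is upright and on the bench.
- **Back fence:** the bottle stands about 8 mm short of it and does not touch it. The push force stayed at 1–2.5 N wherever I read it, with no jump at the end.
- **Other bottle:** it has not moved, to within about 1 mm.
- **Gripper:** it is pulled back about 20 cm from the bottle, and both pictures show it touching nothing.

**Disagreement:** the two cameras differ by 2–5 mm in x. I used their mean, and the difference is well inside the tolerance.

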